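# Wedge the rocking jeweller's balance steady

### The arm

A 7-joint arm with a two-finger parallel gripper is mounted at the origin on a cart in front of the work surface, level with it; the furniture and walls round the work are solid. World frame = base frame: x ahead of the robot, y to its left, z up, the work surface at z = 0. Lengths are in m, angles in rad, forces in N, time in s.
With the tool pointing down it reaches from about 0.35 to 0.775 m from the base axis. Payload 3.1 kg.
Tool frame: the origin (TCP) lies midway between the tips of the shut fingers; the grasp point (between the pads) lies env.grasp_offset behind it (env.grasp_offset is the distance from the TCP to the grasp point, in m); x points along the fingers, z is the direction in which the jaws open and shut, and the axes are right-handed (so a half turn about x gives the same grasp; the last joint's range is limited). The gripper opens to 85 mm and grips with 20 to 120 N. Pads are 22 mm wide; open, the fingers measure 114 mm over their backs; the gripper's body (76 mm by 85 mm) begins 54 mm behind the grasp point. The pads swing forward as they close: fully open they stand 13 mm farther back than shut.
Start: joints at [-1.148, 0.311, 0.014, 1.512, -0.004, 1.319, -0.027], TCP at [0.247, 0.492, 0.206] pointing down, gripper open.
Joint ranges: [-2.7, 2.7], [-0.3, 1.91], [-1.27, 1.3], [0.12, 2.57], [-1.44, 4.58], [0.2, 2.03], [-3.05, 3.05]. Speed limits (rad/s): [2.79, 2.79, 3.14, 3.14, 3.14, 3.14, 3.14].

### API

Orientations are given as a rotation vector (axis times angle).
In Python, from bench import telemetry, viewer, job, env gives the robot as it stands. The module is installed in compiled form; this text tells all that it offers.
- The arm moves only by the shell command python3 -m pendant 'ROWS' [FORCE]. ROWS is JSON, a list of rows, each an object with "jaw": the closure in counts, from 0 (fully open) to 255 (shut); "offset": the shift along the world's x, y, z in mm, a list of three; "twist": the turn, a rotation vector about the world's x, y, z in degrees, a list of three. A call has 1 to 12 rows; each row shifts and turns the commanded pose from where the row before left it; what a row does not reach is not made up. A row lasts 1/8 s, in which the tool goes at most 62.5 mm and 10.7 degrees, less where a joint would pass 70% of its speed; a pose out of reach is approached as far as the arm can. A call is refused whole if a number of a shift passes 62.5 or a number of a turn 10.7, either way. A call with a gripper value outside its range is refused whole. The fingers move at their own pace and stop on an object; FORCE is the grip in N (left out, the last holds). Time passes only in rows, so rows that do not move let the fingers close. It gives the time, the measured TCP pose, the force and the opening at its end, in the units of the state.
- telemetry.get_state(): the state, without advancing time (a new reading comes with each control period).
- viewer.grab_frame(name): name is "side" or "top" or "wrist"; returns a dict with "color" (400x640x3 uint8, red, green, blue), "range_z" (400x640 float32, m along the optical axis (not along the pixel's ray), 0 where there is no reading), "K" (3x3 intrinsics, pixels), "k1" (the pictures are not rectified: a ray, as slopes to the right and down, at radius r is drawn at 1 + k1 r^2 times it, then the intrinsics apply), "extrinsics" (4x4, takes a point from world to camera coordinates); the wrist camera has in their place "tool_from_camera" (4x4, takes a point from camera to tool coordinates, whose origin is the TCP and whose axes are the tool frame's). Camera axes: x right, y down, z forward; pixel columns grow to the right and rows downward; lengths in m; the calibration is good to about 2 mm. A picture is of the moment at which its call begins: read the wrist's pose just before it.
- job.sign_off(): hands the job in, once; it reports no verdict.
The state is a dict: "time_s": time; "q": joint angles; "qd": joint speeds; "tau": joint torques, N m; "tool_pos": TCP position; "tool_rot": TCP orientation; "wrist_force": force on the tool from outside, world axes, zero at the start; "ft_torque": the same for the moment, N m; "gripper_width": finger opening in m.
Only numpy, scipy, OpenCV 4.12 (cv2) and the standard library are available. Lean on these libraries where they do the work, as an engineer would, in place of code of your own. Each camera call takes 0.05 s, during which the arm holds its last target. There are 200 camera calls.

### The job

The bench balance rocks because its front left foot is seized too high and hangs clear of the bench: with the fingertips, push the wooden wedge along the bench, thin end first, squarely under that foot until it is snug and the rocking stops, without jacking the balance up or shoving it. Then press down lightly on the top of the balance above that foot to check that it no longer gives, and leave it standing level on the wedge. Only push and press, pinch or lift nothing, and leave the things around it alone.

Things in the scene. Friction and masses are not known exactly. Their poses are not given: they have to be found in the camera images.
- balance: jeweller's balance, loose, 1.2 to 1.7 kg: grey box 160 x 160 mm, flat top 54 mm up, steel pan 110 mm across (64 mm up), dark display strip at the front. Four round rubber feet, radius 11 mm, at x = +-60, y = +-62 mm; the box is 18 mm clear of the bench. Origin: on the bench below its middle. x to its back, y to its left, z up. Starts level on three feet, the front left one in the air
- short_foot_underside (a point): centre of the flat underside (radius 11 mm) of the seized front left foot. Its height above the bench, 4.5 to 7.5 mm and different each time, is the gap to fill. The foot does not move in the balance, but 1.5 to 3 N down on this corner rocks the whole balance until the foot meets the bench
- corner_top (a point): point on the top of the balance straight above the seized foot, 54 mm above the bench when level: press here. The top is flat and bare 14 mm around it; the edges of the box are 20 mm to the front and 18 mm to the left, the rim of the pan is 45 mm away
- wedge: hardwood wedge, loose, 60 g, 80 mm long, 36 mm wide, lying flat; the top slopes straight from 1.5 mm thick at the thin end (+x) to 12 mm at the thick end (-x). Origin: centre of its underside. Starts in front of that foot, thin end roughly toward it. Slides at about 0.5 N (a push off its middle turns it) until the slope meets the foot's rim, then the push rises: 3 to 5 N is snug. It stays as left
- wedge_butt (a point): centre of the upright flat thick end of the wedge (36 mm wide, 12 mm high), 6 mm above the bench: push here
- bezel_cup: bystander, turned steel cup, 56 mm across, 18 mm high, standing in front of the balance to the right of the wedge's way; origin at the centre of its underside. To be left alone.
- tweezers: bystander, tweezers, 150 mm long (along their x), 17 mm wide, 10 mm high, lying at the right of the cup; origin at the centre of their underside. To be left alone.
- glass_dish: bystander, glass dish, 90 x 100 x 20 mm, standing left of the balance; origin at the centre of its underside. To be left alone.
Things that resemble listed ones, but are neither listed nor needed, are in the scene too. Several things look just like the wedge: the one meant starts farthest from the robot's base.

How it is judged:
On the way, in this order (a step that is already met when the one before it is completed fails the run):
1. the wedge is under the seized foot and bears against it, the balance still level (contact force between wedge and balance above 0.2 N and x of short_foot_underside in the frame of wedge between -0.035 and 0.045 m and y of short_foot_underside in the frame of wedge between -0.02 and 0.02 m and angle between balance's own z axis and vertical below 0.012 rad), for 0.2 s.
2. the corner above the foot is pressed with at least 4 N and does not give (contact force between the fingers and balance above 4 N and horizontal distance between the grasp point and corner_top below 0.045 m and angle between balance's own z axis and vertical below 0.01 rad), for 0.2 s.
At the end, for the whole second after the job is handed in: The wedge lies flat under the seized foot (foot centre within 20 mm of the wedge's centre line) and bears on it with over 0.2 N; the balance is level within 0.010 rad and less than 30 mm from its place; all is at rest, the bystanders within 20 mm of their places (contact force between wedge and balance above 0.2 N and x of short_foot_underside in the frame of wedge between -0.035 and 0.045 m and y of short_foot_underside in the frame of wedge between -0.02 and 0.02 m and angle between balance's own z axis and vertical below 0.01 rad and distance of balance from where it was at the start of the episode below 0.03 m and height (world z) of wedge below 0.003 m and linear speed of each of wedge, balance below 0.01 m/s and distance of each of bezel_cup, tweezers, glass_dish from where it was at the start of the episode below 0.02 m); the robot touches nothing.
It fails at once if the wedge is lifted or turned over (height (world z) of wedge above 0.012 m or angle between wedge's own z axis and vertical above 0.3 rad).
It fails at once if the wedge is pinched or rammed (more than 25 N from the fingers) (contact force between the fingers and wedge above 25 N).
It fails at once if the balance is lifted, tipped over or shoved along by more than 40 mm (height (world z) of balance above 0.012 m or angle between balance's own z axis and vertical above 0.13 rad or distance of balance from where it was at the start of the episode above 0.04 m).
It fails at once if the balance is pressed with more than 40 N (contact force between the fingers and balance above 40 N).
It fails at once if a bystander is moved or lifted (distance of any of bezel_cup, tweezers, glass_dish from where it was at the start of the episode above 0.03 m).
It also fails if it takes over 48 s, if anything falls off the work surface, if the arm or the gripper's body presses on something with over 40 N, if the wrist force passes 120 N, or if a joint passes its speed limit or range.

## Working session

There is one attempt and no reset: what is moved stays moved. The work goes in short steps, Python scripts to look and compute and a shell command to move; the robot and the scene stay as the last step left them, time stands still between calls to the robot, and variables do not carry over. Pictures are saved under pics/ and viewed, about 8 in all and at most 12, crops included, and the job is handed in when it is done.

```bash
mkdir -p pics
cat > h.py <<'E'
import numpy as np, cv2
from bench import telemetry, viewer, job, env
from scipy.spatial.transform import Rotation as R
def grab(n):
    s=telemetry.get_state(); f=viewer.grab_frame(n)
    if n=='wrist':
        T=np.eye(4);T[:3,:3]=R.from_rotvec(s['tool_rot']).as_matrix();T[:3,3]=s['tool_pos']
        f['W']=T@f['tool_from_camera']
    else: f['W']=np.linalg.inv(f['extrinsics'])
    return f
def rays(f,uv):
    K=f['K'];uv=np.asarray(uv,float).reshape(-1,2)
    d=np.c_[(uv[:,0]-K[0,2])/K[0,0],(uv[:,1]-K[1,2])/K[1,1]];x=d.copy()
    for _ in range(20): x=d/(1+f['k1']*(x**2).sum(1,keepdims=True))
    return np.c_[x,np.ones(len(x))]
def onplane(f,uv,z):
    r=rays(f,uv)@f['W'][:3,:3].T;o=f['W'][:3,3]
    return o+r*((z-o[2])/r[:,2:])
def cloud(f):
    v,u=np.mgrid[:400,:640];uv=np.c_[u.ravel(),v.ravel()]
    p=rays(f,uv)*f['range_z'].reshape(-1,1)
    return (p@f['W'][:3,:3].T+f['W'][:3,3]).reshape(400,640,3)
def save(n,img): cv2.imwrite('pics/'+n,img[...,::-1])
E
python3 - <<'E'
from h import *
s=telemetry.get_state();print(s,env.grasp_offset)
a=grab('top');b=grab('side')
save('t0.png',a['color']);save('s0.png',b['color'])
for f in(a,b):print(f['W'].round(3),f['k1'],f['K'])
import pickle;pickle.dump((a,b),open('f0.pkl','wb'))
E
```

```text
{'time_s': 0.0, 'q': array([-1.14769127,  0.31172272,  0.0139999 ,  1.5130823 , -0.00440249,
        1.31919411, -0.02721053]), 'qd': array([ 0.00060358,  0.00017837,  0.00040277, -0.00052384,  0.00025433,
       -0.00036053,  0.00055987]), 'tau': array([ 4.07170946e-04, -3.79907763e+01,  1.46193355e-01, -2.30595356e+01,
        1.21424554e-02,  1.30046197e-02, -1.37375363e-05]), 'tool_pos': array([0.24617344, 0.49093824, 0.2052126 ]), 'tool_rot': array([-0.86176591,  1.39593078,  0.85958769]), 'wrist_force': array([0.29233563, 0.24103102, 1.10594687]), 'ft_torque': array([-0.03203589, -0.02284359,  0.01277991]), 'gripper_width': 0.08508460200825194} 0.0187
[[-1.000e-02 -9.950e-01  1.040e-01  4.680e-01]
 [-1.000e+00  1.000e-02 -4.000e-03 -1.000e-03]
 [ 3.000e-03 -1.040e-01 -9.950e-01  1.173e+00]
 [ 0.000e+00  0.000e+00  0.000e+00  1.000e+00]] -0.05239081998944646 [[491.49890532   0.         325.67806944]
 [  0.         491.49890532 197.71487022]
 [  0.           0.           1.        ]]
[[-0.981 -0.134  0.137  0.433]
 [-0.191  0.625 -0.757  0.718]
 [ 0.016 -0.769 -0.639  0.682]
 [ 0.     0.     0.     1.   ]] -0.04761478866308615 [[427.69602656   0.         321.56048232]
 [  0.         427.69602656 200.39021201]
 [  0.           0.           1.        ]]
```

View pics/t0.png

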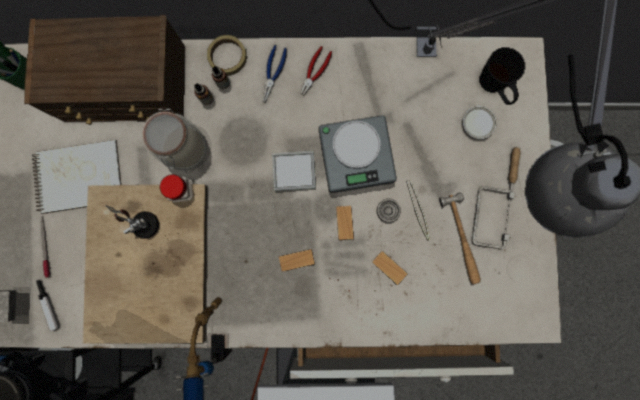

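View pics/s0.png

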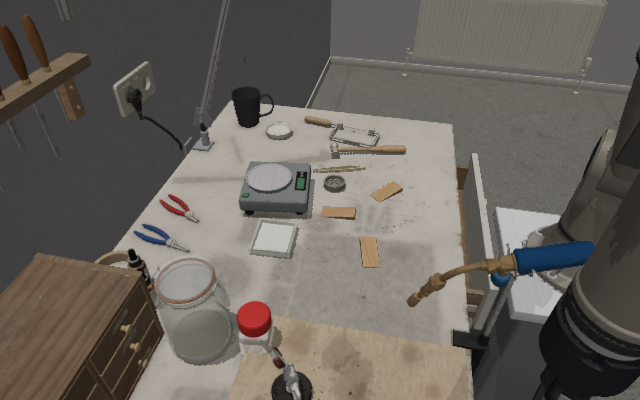

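The top view shows the farthest wedge at (345,222), running roughly up the picture towards the foot. The balance is at (357,155) with its front left corner near (330,190), the cup at (388,210), the tweezers at (418,210) and the dish at (294,171).

Run:
```python
from h import *
import pickle
a,b=pickle.load(open('f0.pkl','rb'))
for n,f in(('top',a),('side',b)):
    P=cloud(f);
    m=(P[...,2]>.045)&(P[...,2]<.075)&(P[...,0]>.45)&(P[...,0]<.75)&(abs(P[...,1]+.07)<.15)
    q=P[m];mt=q[abs(q[:,2]-.054)<.005];r=cv2.minAreaRect(mt[:,:2].astype(np.float32))
    print(n,'bal',r,np.median(mt[:,2]),cv2.boxPoints(r).round(4).tolist())
    hsv=cv2.cvtColor(f['color'],cv2.COLOR_RGB2HSV)
    w=(hsv[...,1]>110)&(hsv[...,0]<22)&(hsv[...,2]>90)&(P[...,0]>.43)&(P[...,0]<.56)&(P[...,1]>-.09)&(P[...,1]<.01)&(P[...,2]<.03)
    c=np.argwhere(w)[:,::-1]
    q=onplane(f,c,.006);r=cv2.minAreaRect(q[:,:2].astype(np.float32));print('wedge',len(c),r,cv2.boxPoints(r).round(4).tolist())
    for lo,hi in((.44,.46),(.46,.48),(.48,.5),(.5,.53)):
        k=w&(P[...,0]>lo)&(P[...,0]<hi);print(lo,np.median(P[k][:,2]).round(4) if k.any() else None)
```

```text
top bal ((0.6855976581573486, -0.07948552072048187), (0.15104232728481293, 0.15914075076580048), 8.60783863067627) 0.05385208882255754 [[0.5989999771118164, -0.01209999993443489], [0.6227999925613403, -0.16949999332427979], [0.7721999883651733, -0.1468999981880188], [0.7483999729156494, 0.010499999858438969]]
wedge 385 ((0.5254186987876892, -0.049848586320877075), (0.06700603663921356, 0.03211396560072899), 4.044559478759766) [[0.4909000098705292, -0.03620000183582306], [0.49309998750686646, -0.0681999996304512], [0.5600000023841858, -0.06350000202655792], [0.557699978351593, -0.03150000050663948]]
0.44 None
0.46 None
0.48 0.0108
0.5 0.0088
side bal ((0.6861218810081482, -0.0781906321644783), (0.1503618061542511, 0.164351686835289), 7.935715198516846) 0.054638343587971316 [[0.6003000140190125, -0.007199999876320362], [0.6230000257492065, -0.17000000178813934], [0.7718999981880188, -0.14920000731945038], [0.7491999864578247, 0.01360000018030405]]
wedge 0 ((0.0, 0.0), (0.0, 0.0), 0.0) [[0.0, 0.0], [0.0, 0.0], [0.0, 0.0], [0.0, 0.0]]
0.44 None
0.46 None
0.48 None
0.5 None
```

```bash
python3 -m pendant '[{"jaw":0,"offset":[0,-10,40],"twist":[0,0,0]},{"jaw":100,"offset":[20,-54,0],"twist":[0,0,0]},{"jaw":200,"offset":[20,-54,0],"twist":[0,0,0]},{"jaw":200,"offset":[20,-54,0],"twist":[0,0,0]},{"jaw":200,"offset":[20,-54,0],"twist":[0,0,0]},{"jaw":200,"offset":[20,-54,0],"twist":[0,0,0]},{"jaw":200,"offset":[20,-54,0],"twist":[0,0,0]},{"jaw":200,"offset":[20,-54,0],"twist":[0,0,0]},{"jaw":200,"offset":[20,-54,0],"twist":[0,0,0]},{"jaw":200,"offset":[20,-54,0],"twist":[0,0,0]},{"jaw":200,"offset":[0,-40,0],"twist":[0,0,0]},{"jaw":200,"offset":[0,0,0],"twist":[0,0,0]}]' 20
python3 - <<'E'
from h import *
s=telemetry.get_state();print(s['q'].round(3),s['tool_pos'],s['gripper_width'],s['time_s'],s['wrist_force'])
print(R.from_rotvec(s['tool_rot']).as_matrix().round(3))
f=grab('wrist');save('w0.png',f['color']);print(f['W'].round(3))
E
```

```text
time_s: 1.6
tool_pos: [0.4259, -0.0485, 0.2461]
tool_rot: [-0.855, 1.398, 0.853]
wrist_force: [-0.8, 1.4, 0.0]
gripper_width: 0.0182
[-0.486  0.03   0.579  1.755 -0.015  1.362  1.193] [ 0.42586601 -0.0485426   0.24614037] 0.018181064343582676 1.6 [-0.81306812  1.37534376  0.03822478]
[[-0.001 -0.89   0.456]
 [-0.001  0.456  0.89 ]
 [-1.    -0.    -0.001]]
[[ 0.456  0.843  0.286  0.352]
 [ 0.89  -0.431 -0.148 -0.01 ]
 [-0.001  0.322 -0.947  0.414]
 [ 0.     0.     0.     1.   ]]
```

View pics/w0.png

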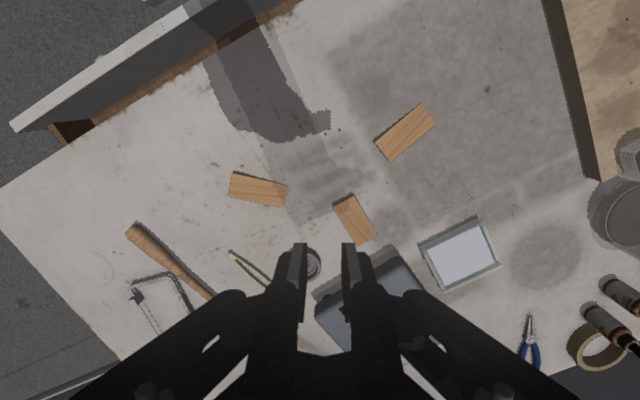

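The wrist view shows the wedge at (354,219), the balance below it behind the fingers, and the cup at (305,262) next to the left finger. I will turn the tool square to the wedge and go lower for a closer look.

```bash
python3 -m pendant '[{"jaw":215,"offset":[-5,0,-20],"twist":[0,0,8.3]},{"jaw":215,"offset":[-5,0,-20],"twist":[0,0,8.3]},{"jaw":215,"offset":[-5,0,-20],"twist":[0,0,8.3]},{"jaw":215,"offset":[-5,0,-20],"twist":[0,0,8.3]},{"jaw":215,"offset":[0,0,0],"twist":[0,0,0]},{"jaw":215,"offset":[0,0,0],"twist":[0,0,0]}]'
cat > m.py <<'E'
from h import *
import sys,pickle
s=telemetry.get_state();f=grab('wrist');pickle.dump(f,open('w.pkl','wb'));save(sys.argv[1],f['color'])
M=R.from_rotvec(s['tool_rot']).as_matrix();print(M.round(3),s['tool_pos'].round(4),s['gripper_width'],s['time_s'],s['wrist_force'].round(2))
P=cloud(f);hsv=cv2.cvtColor(f['color'],cv2.COLOR_RGB2HSV)
w=((hsv[...,1]>90)&(hsv[...,0]<22)&(hsv[...,2]>70)&(P[...,0]>.47)&(P[...,0]<.62)&(P[...,1]>-.1)&(P[...,1]<.02)&(P[...,2]<.025)).astype(np.uint8)
n,l,st,c=cv2.connectedComponentsWithStats(w)
k=1+np.argmax(st[1:,4]);uv=np.argwhere(l==k)[:,::-1];print('px',c[k],st[k])
q=P[l==k];A=np.c_[q,np.ones(len(q))]
sl=np.linalg.lstsq(np.c_[q[:,:2],np.ones(len(q))],q[:,2],rcond=None)[0];print('slope',sl)
# image rays onto fitted top plane
for z in(.0,.006):
    p=onplane(f,uv,z);r=cv2.minAreaRect(p[:,:2].astype(np.float32));print(z,r,cv2.boxPoints(r).round(4).tolist())
r=cv2.minAreaRect(q[:,:2].astype(np.float32));print('cloud',r,cv2.boxPoints(r).round(4).tolist())
m=(abs(P[...,2]-.054)<.004)&(P[...,0]>.57)&(abs(P[...,1]+.07)<.15);q=P[m]
if len(q)>50:
    r=cv2.minAreaRect(q[:,:2].astype(np.float32));print('bal',len(q),r,cv2.boxPoints(r).round(4).tolist())
E
python3 m.py w1.png
```

```text
time_s: 2.4
tool_pos: [0.4072, -0.0434, 0.1669]
tool_rot: [-1.293, 1.152, 1.292]
wrist_force: [0.4, 1.3, -1.0]
gripper_width: 0.013
[[ 0.001 -0.993 -0.114]
 [ 0.    -0.114  0.993]
 [-1.    -0.001  0.   ]] [ 0.4072 -0.0434  0.1669] 0.012983272936216244 2.4 [ 0.42  1.27 -0.95]
px [316.27676768 264.34141414] [311 241  12  50 495]
slope [-0.13821596  0.00125751  0.07997775]
0.0 ((0.5327415466308594, -0.03835827857255936), (0.07303735613822937, 0.013985618948936462), 5.732288837432861) [[0.49570000171661377, -0.03500000014901161], [0.49709999561309814, -0.04899999871850014], [0.5698000192642212, -0.04170000180602074], [0.5684000253677368, -0.027799999341368675]]
0.006 ((0.5290029644966125, -0.03861740231513977), (0.07172630727291107, 0.013734567910432816), 5.732285976409912) [[0.4925999939441681, -0.03539999946951866], [0.49399998784065247, -0.04899999871850014], [0.5654000043869019, -0.04190000146627426], [0.5640000104904175, -0.028200000524520874]]
cloud ((0.529717743396759, -0.03861064463853836), (0.07884061336517334, 0.013628112152218819), 5.411937713623047) [[0.48980000615119934, -0.03550000116229057], [0.491100013256073, -0.04910000041127205], [0.569599986076355, -0.04170000180602074], [0.5683000087738037, -0.02810000069439411]]
bal 670 ((0.6345380544662476, -0.09973641484975815), (0.0775020644068718, 0.17732375860214233), 31.84857177734375) [[0.5547999739646912, -0.04490000009536743], [0.6484000086784363, -0.19550000131130219], [0.7142000198364258, -0.15459999442100525], [0.6207000017166138, -0.004000000189989805]]
```

View pics/w1.png

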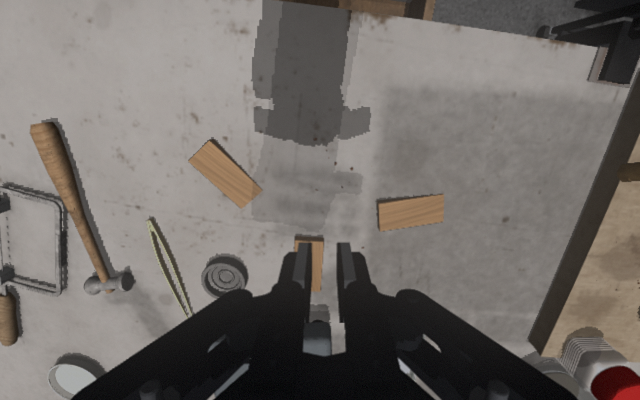

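The butt edge lies at about v=237, u=295 to 324, centred just left of the finger gap in the image, which is the -y side. Next I will refine the wedge pose.

Run:
```python
from h import *
import pickle
f=pickle.load(open('w.pkl','rb'));a,b=pickle.load(open('f0.pkl','rb'))
g=f['color'].astype(int);d=(g[...,0]-g[...,2])
for v in range(230,246,2):
    u=np.where(d[v,280:340]>35)[0]+280;print(v,(u.min(),u.max(),len(u)) if len(u) else None)
print('butt corners wrist',onplane(f,[[294.5,236.5],[323.5,235.5]],.012).round(4))
for n,f,roi in(('top',a,(325,200,40,45)),('side',b,(310,200,55,25))):
    x,y,w,h=roi;g=f['color'].astype(int);D=(g[...,0]-g[...,2])[y:y+h,x:x+w]
    m=cv2.resize(D.astype(np.float32),None,fx=8,fy=8,interpolation=cv2.INTER_CUBIC)
    t=.5*(np.percentile(m,95)+np.percentile(m,30));c=np.argwhere(m>t)[:,::-1]/8.+[x-.44,y-.44]
    for z in (.006,):
        p=onplane(f,c,z);r=cv2.minAreaRect(p[:,:2].astype(np.float32));print(n,t,z,[np.round(v,4) for v in r],cv2.boxPoints(r).round(4).tolist())
```

```text
230 None
232 None
234 None
236 None
238 None
240 (np.int64(295), np.int64(301), 7)
242 (np.int64(295), np.int64(322), 17)
244 (np.int64(295), np.int64(323), 15)
butt corners wrist [[ 0.4874 -0.0693  0.012 ]
 [ 0.4821 -0.0349  0.012 ]]
top 46.849922 0.006 [array([ 0.5307, -0.0496]), array([0.0794, 0.0354]), np.float64(3.2952)] [[0.4900999963283539, -0.03420000150799751], [0.4921000003814697, -0.06949999928474426], [0.571399986743927, -0.0649000033736229], [0.5692999958992004, -0.029600000008940697]]
side 39.897484 0.006 [array([ 0.532, -0.051]), array([0.0828, 0.0393]), np.float64(9.6539)] [[0.4878999888896942, -0.038600001484155655], [0.4945000112056732, -0.07729999721050262], [0.5760999917984009, -0.06350000202655792], [0.5695000290870667, -0.024700000882148743]]
```

```bash
python3 -m pendant '[{"jaw":215,"offset":[20,-5,-45],"twist":[0,0,0]},{"jaw":215,"offset":[20,-5,-45],"twist":[0,0,-1]},{"jaw":215,"offset":[15,0,-45],"twist":[0,0,-1]},{"jaw":215,"offset":[0,0,-15],"twist":[0,0,0]},{"jaw":215,"offset":[0,0,-8],"twist":[0,0,0]},{"jaw":215,"offset":[0,0,0],"twist":[0,0,0]}]'
python3 -c "
from h import *
s=telemetry.get_state();print(s['wrist_force'],R.from_rotvec(s['tool_rot']).as_matrix()[:,2],s['tool_pos'])"
```

```text
time_s: 3.2
tool_pos: [0.4619, -0.0542, 0.0092]
tool_rot: [-1.268, 1.169, 1.267]
wrist_force: [-0.1, 0.2, -0.3]
gripper_width: 0.0134
[-0.14755949  0.20016399 -0.26192389] [-7.97385238e-02  9.96815739e-01  3.86599935e-04] [ 0.46192101 -0.05420344  0.00920337]
```

```bash
python3 -m pendant '[{"jaw":215,"offset":[0,0,-5],"twist":[0,0,0]},{"jaw":215,"offset":[8,0.6,0],"twist":[0,0,0]},{"jaw":215,"offset":[8,0.6,0],"twist":[0,0,0]},{"jaw":215,"offset":[6,1,0],"twist":[0,0,1]},{"jaw":215,"offset":[6,1,0],"twist":[0,0,1]},{"jaw":215,"offset":[6,1.2,0],"twist":[0,0,1]},{"jaw":215,"offset":[6,1.2,0],"twist":[0,0,1]},{"jaw":215,"offset":[6,1.2,0],"twist":[0,0,1]},{"jaw":215,"offset":[6,1.2,0],"twist":[0,0,1]},{"jaw":215,"offset":[0,0,0],"twist":[0,0,0]}]'
python3 - <<'E'
from h import *
s=telemetry.get_state();print(s['wrist_force'],R.from_rotvec(s['tool_rot']).as_matrix()[:,2],s['tool_pos'])
a=grab('top');b=grab('side')
A=cv2.resize(a['color'][160:270,290:420],None,fx=4,fy=4,interpolation=cv2.INTER_CUBIC)
B=cv2.resize(b['color'][150:260,225:385],None,fx=4,fy=4,interpolation=cv2.INTER_CUBIC)
print(A.shape,B.shape)
A=A[:, :520];I=np.zeros((440,520+640,3),np.uint8);I[:,:520]=A;I[:,520:]=B
save('c1.png',cv2.resize(I,None,fx=.68,fy=.68))
E
```

```text
time_s: 4.45
tool_pos: [0.5141, -0.0462, 0.0033]
tool_rot: [-1.345, 1.116, 1.344]
wrist_force: [0.2, -0.7, 0.6]
gripper_width: 0.0138
[ 0.15460049 -0.74989409  0.62412683] [-1.84052182e-01  9.82916466e-01 -1.20480628e-04] [ 0.51412627 -0.04618561  0.00333354]
(440, 520, 3) (440, 640, 3)
```

View pics/c1.png

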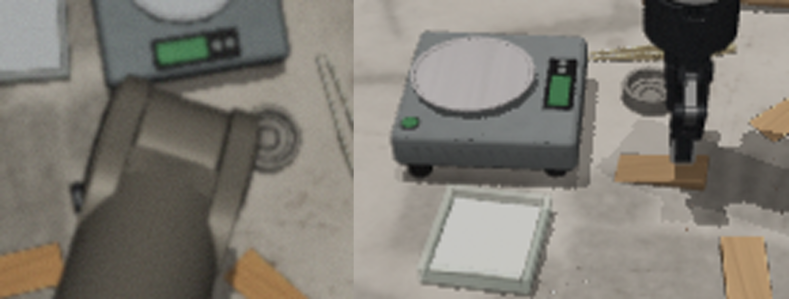

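Run:
```python
from h import *
s=telemetry.get_state();f=grab('side')
E=f['extrinsics'];K=f['K']
def proj(p):
    c=E[:3,:3]@np.asarray(p)+E[:3,3];x=c[:2]/c[2];x=x*(1+f['k1']*(x@x));return K[0,0]*x[0]+K[0,2],K[1,1]*x[1]+K[1,2]
for p in(s['tool_pos'],s['tool_pos']+[.011,0,0],s['tool_pos']+[0,0,.02],[.491,-.034,0],[.571,-.03,0],[.491,-.07,.012]):print(p,proj(p))
P=cloud(f);
for v in range(200,216,2):print(v,[tuple(P[v,u].round(3)) for u in (330,340,344,350)])
I=cv2.resize(f['color'][185:230,300:380],None,fx=9,fy=9,interpolation=cv2.INTER_CUBIC);save('c2.png',I)
```

```text
[ 0.5133291  -0.04638737  0.00325206] (np.float64(345.2908256963653), np.float64(214.49422065594717))
[ 0.5243291  -0.04638737  0.00325206] (np.float64(340.7505928156226), np.float64(213.85787834841676))
[ 0.5133291  -0.04638737  0.02325206] (np.float64(345.7269907183703), np.float64(208.1588559200962))
[0.491, -0.034, 0] (np.float64(353.76058944873364), np.float64(220.22479978925358))
[0.571, -0.03, 0] (np.float64(320.29513537842763), np.float64(216.6231860788252))
[0.491, -0.07, 0.012] (np.float64(356.08210609608744), np.float64(206.710865802115))
200 [(np.float64(0.559), np.float64(-0.095), np.float64(0.001)), (np.float64(0.534), np.float64(-0.098), np.float64(0.003)), (np.float64(0.514), np.float64(-0.006), np.float64(0.081)), (np.float64(0.501), np.float64(-0.011), np.float64(0.079))]
202 [(np.float64(0.558), np.float64(-0.087), np.float64(0.001)), (np.float64(0.533), np.float64(-0.091), np.float64(0.002)), (np.float64(0.516), np.float64(-0.025), np.float64(0.059)), (np.float64(0.503), np.float64(-0.035), np.float64(0.053))]
204 [(np.float64(0.557), np.float64(-0.081), np.float6
[... 704 characters left out ...]
.float64(-0.054), np.float64(0.004)), (np.float64(0.527), np.float64(-0.053), np.float64(0.009)), (np.float64(0.518), np.float64(-0.054), np.float64(0.01)), (np.float64(0.504), np.float64(-0.056), np.float64(0.011))]
212 [(np.float64(0.55), np.float64(-0.045), np.float64(0.006)), (np.float64(0.527), np.float64(-0.048), np.float64(0.007)), (np.float64(0.517), np.float64(-0.047), np.float64(0.01)), (np.float64(0.503), np.float64(-0.05), np.float64(0.01))]
214 [(np.float64(0.549), np.float64(-0.039), np.float64(0.005)), (np.float64(0.525), np.float64(-0.038), np.float64(0.01)), (np.float64(0.516), np.float64(-0.041), np.float64(0.009)), (np.float64(0.502), np.float64(-0.043), np.float64(0.01))]
```

View pics/c2.png

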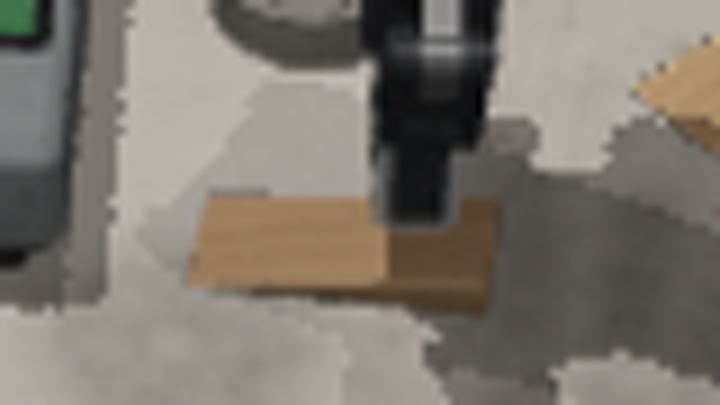

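The close-up shows the wedge has not moved and the fingertip hanging over it, ending near (420,222) in the crop. I will check where the tips really are relative to the TCP.

Run:
```python
from h import *
import pickle
f=pickle.load(open('w.pkl','rb'));P=cloud(f)
Ti=f['tool_from_camera']@np.linalg.inv(f['W'])
Q=P@Ti[:3,:3].T+Ti[:3,3]
m=(f['range_z']>0)&(f['range_z']<.28)&(abs(Q[...,2])<.03)&(Q[...,0]<.08)
print('depth tips max x',np.sort(Q[m][:,0])[-20:].round(4))
for v in(243,246,250,260,270,290):print(v,[(u,Q[v,u].round(3).tolist()) for u in(300,345)])
f=grab('side');P=cloud(f);s=telemetry.get_state()
q=P-s['tool_pos'];m=(abs(q[...,0])<.05)&(abs(q[...,1])<.045)&(P[...,2]>.02)&(P[...,2]<.12)
for lo in np.arange(.02,.07,.005):
    k=m&(P[...,2]>=lo)&(P[...,2]<lo+.005);print(lo.round(3),k.sum(),P[k].mean(0).round(3) if k.any() else'')
print(s['tool_pos'],s['q'],s['gripper_width'])
```

```text
depth tips max x [-0.0265 -0.0265 -0.0263 -0.0262 -0.0262 -0.0261 -0.026  -0.026  -0.026
 -0.026  -0.0259 -0.0259 -0.0256 -0.0256 -0.0254 -0.0253 -0.0251 -0.0248
 -0.0246 -0.0242]
243 [(300, [-0.029, 0.011, -0.012]), (345, [-0.029, 0.011, 0.011])]
246 [(300, [-0.032, 0.011, -0.012]), (345, [-0.032, 0.011, 0.011])]
250 [(300, [-0.036, 0.011, -0.012]), (345, [-0.036, 0.011, 0.011])]
260 [(300, [-0.046, 0.011, -0.011]), (345, [-0.045, 0.011, 0.01])]
270 [(300, [-0.054, 0.011, -0.01]), (345, [-0.054, 0.011, 0.009])]
290 [(300, [-0.071, 0.013, -0.009]), (345, [-0.064, 0.007, 0.009])]
0.02 0 
0.025 1 [ 0.507 -0.035  0.029]
0.03 7 [ 0.517 -0.038  0.034]
0.035 15 [ 0.513 -0.031  0.037]
0.04 20 [ 0.515 -0.031  0.043]
0.045 15 [ 0.509 -0.03   0.048]
0.05 12 [ 0.513 -0.03   0.053]
0.055 16 [ 0.511 -0.028  0.057]
0.06 4 [ 0.511 -0.027  0.062]
0.065 0 
[ 0.51315155 -0.04640327  0.00323428] [-0.31810232  0.48709023  0.49057145  1.87457757 -0.29714343  0.85269015
  2.07694017] 0.013527758542586844
```

Both cameras put the fingertips about 26 mm short of the reported TCP, so they passed over the wedge without touching it. I will back off, then lower while watching the force.

```bash
python3 -m pendant '[{"jaw":215,"offset":[-25,-4,0],"twist":[0,0,-3]},{"jaw":215,"offset":[-26,-4,0],"twist":[0,0,-3]},{"jaw":215,"offset":[0,0,0],"twist":[0,0,0]},{"jaw":215,"offset":[0,0,-10],"twist":[0,0,0]},{"jaw":215,"offset":[0,0,-6],"twist":[0,0,0]},{"jaw":215,"offset":[0,0,0],"twist":[0,0,0]}]'
python3 - <<'E'
from h import *
f=grab('side');P=cloud(f);s=telemetry.get_state()
q=P-s['tool_pos'];m=(abs(q[...,0])<.03)&(abs(q[...,1])<.045)&(P[...,2]>.004)&(P[...,2]<.06)
for lo in np.arange(.0,.06,.005):
    k=m&(P[...,2]>=lo)&(P[...,2]<lo+.005);print(lo.round(3),k.sum(),P[k].mean(0).round(3) if k.any() else'')
print(s['tool_pos'],s['wrist_force'])
f=grab('wrist');P=cloud(f);T=f['tool_from_camera']@np.linalg.inv(f['W']);Q=P@T[:3,:3].T+T[:3,3]
m=(f['range_z']>0)&(f['range_z']<.28)&(abs(Q[...,2])<.03)&(Q[...,0]<-.02);print('tip z',np.sort(P[m][:,2])[:100:15])
save('w2.png',f['color'])
E
```

```text
time_s: 5.4
tool_pos: [0.4624, -0.0542, -0.0135]
tool_rot: [-1.268, 1.171, 1.269]
wrist_force: [-0.2, 0.2, 0.5]
gripper_width: 0.0132
0.0 1 [ 0.485 -0.024  0.004]
0.005 3 [ 0.483 -0.04   0.009]
0.01 8 [ 0.467 -0.043  0.012]
0.015 6 [ 0.464 -0.04   0.018]
0.02 14 [ 0.462 -0.037  0.022]
0.025 13 [ 0.463 -0.037  0.027]
0.03 16 [ 0.463 -0.037  0.033]
0.035 17 [ 0.461 -0.036  0.037]
0.04 8 [ 0.462 -0.034  0.042]
0.045 0 
0.05 0 
0.055 4 [ 0.462 -0.018  0.059]
[ 0.46260115 -0.05434539 -0.01319826] [ 0.38898459  0.40693025 -0.47915687]
tip z [0.00675029 0.00681612 0.00686397 0.00689126 0.00695725 0.00698726
 0.00704554]
```

```bash
python3 -m pendant '[{"jaw":215,"offset":[0,0,-6],"twist":[0,0,0]},{"jaw":215,"offset":[7,0.5,0],"twist":[0,0,0]},{"jaw":215,"offset":[7,0.5,0],"twist":[0,0,0]},{"jaw":215,"offset":[5,0.8,0],"twist":[0,0,0]},{"jaw":215,"offset":[5,1,0],"twist":[0,0,1]},{"jaw":215,"offset":[5,1,0],"twist":[0,0,1]},{"jaw":215,"offset":[5,1,0],"twist":[0,0,1]},{"jaw":215,"offset":[5,1,0],"twist":[0,0,1]},{"jaw":215,"offset":[0,0,0],"twist":[0,0,0]}]'
cat > w.py <<'E'
from h import *
s=telemetry.get_state();print('tcp',s['tool_pos'].round(4),'F',s['wrist_force'].round(2),'yaw',np.degrees(np.arctan2(*(R.from_rotvec(s['tool_rot']).as_matrix()[:2,2]*[-1,1]))).round(2))
f=grab('side');g=f['color'].astype(int);D=(g[...,0]-g[...,2])[195:232,300:362]
m=cv2.resize(D.astype(np.float32),None,fx=8,fy=8,interpolation=cv2.INTER_CUBIC)
n,l,st,c=cv2.connectedComponentsWithStats((m>38).astype(np.uint8));k=1+np.argmax(st[1:,4])
uv=np.argwhere(l==k)[:,::-1]/8.+[300-.44,195-.44]
p=onplane(f,uv,.006);r=cv2.minAreaRect(p[:,:2].astype(np.float32));print('wedge',[np.round(v,4) for v in r],cv2.boxPoints(r).round(4).tolist())
P=cloud(f);m=(abs(P[...,2]-.054)<.004)&(P[...,0]>.57)&(P[...,0]<.8)&(abs(P[...,1]+.07)<.15);q=P[m]
r=cv2.minAreaRect(q[:,:2].astype(np.float32));A=np.linalg.lstsq(np.c_[q[:,:2],np.ones(len(q))],q[:,2],rcond=None)[0]
print('bal',[np.round(v,4) for v in r],'tilt',A[:2].round(4))
import sys
if len(sys.argv)>1:
    save(sys.argv[1],cv2.resize(f['color'][150:240,225:375],None,fx=5,fy=5,interpolation=cv2.INTER_CUBIC))
E
python3 w.py c3.png
```

```text
time_s: 6.62
tool_pos: [0.5022, -0.0483, -0.0186]
tool_rot: [-1.319, 1.134, 1.318]
wrist_force: [-0.2, 0.6, 0.4]
gripper_width: 0.0134
tcp [ 0.5022 -0.0483 -0.0186] F [-0.24  0.65  0.38] yaw 8.61
wedge [array([ 0.5547, -0.0416]), array([0.0821, 0.0418]), np.float64(13.2275)] [[0.5098999738693237, -0.03060000017285347], [0.5195000171661377, -0.07129999995231628], [0.599399983882904, -0.05249999836087227], [0.589900016784668, -0.011800000444054604]]
bal [array([ 0.6908, -0.0772]), array([0.159 , 0.1616]), np.float64(9.4417)] tilt [-0.0025 -0.004 ]
```

View pics/c3.png

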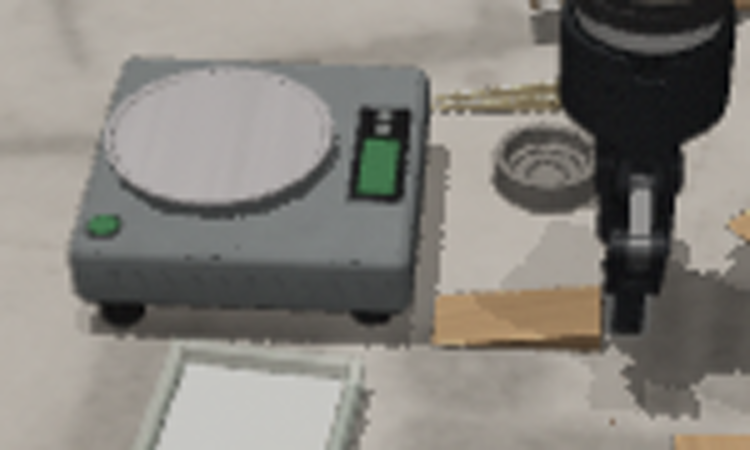

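The wedge now moves, flat against the fingertips at (600,315) in the crop, and its thin end faces the foot at (370,315). I will turn about 3° more and go on, checking the force.

```bash
python3 -m pendant '[{"jaw":215,"offset":[5,1,0],"twist":[0,0,1]},{"jaw":215,"offset":[5,1,0],"twist":[0,0,1]},{"jaw":215,"offset":[5,1,0],"twist":[0,0,0.7]},{"jaw":215,"offset":[5,1,0],"twist":[0,0,0]},{"jaw":215,"offset":[4,0.8,0],"twist":[0,0,0]},{"jaw":215,"offset":[4,0.8,0],"twist":[0,0,0]},{"jaw":215,"offset":[4,0.8,0],"twist":[0,0,0]},{"jaw":215,"offset":[0,0,0],"twist":[0,0,0]},{"jaw":215,"offset":[0,0,0],"twist":[0,0,0]}]'
python3 w.py
```

```text
time_s: 7.8
tool_pos: [0.5335, -0.0421, -0.0187]
tool_rot: [-1.353, 1.11, 1.353]
wrist_force: [-0.2, -0.1, -0.3]
gripper_width: 0.0133
tcp [ 0.5335 -0.0421 -0.0187] F [-0.18 -0.06 -0.3 ] yaw 11.27
wedge [array([ 0.5834, -0.0336]), array([0.0786, 0.0414]), np.float64(16.7001)] [[0.5397999882698059, -0.02500000037252903], [0.5516999959945679, -0.06469999998807907], [0.6269999742507935, -0.042100001126527786], [0.6151000261306763, -0.002400000113993883]]
bal [array([ 0.6908, -0.0777]), array([0.1583, 0.1645]), np.float64(8.7127)] tilt [-0.0017 -0.0047]
```

```bash
for i in 1; do python3 -m pendant '[{"jaw":215,"offset":[2,0.4,0],"twist":[0,0,0]},{"jaw":215,"offset":[2,0.4,0],"twist":[0,0,0]},{"jaw":215,"offset":[2,0.4,0],"twist":[0,0,0]},{"jaw":215,"offset":[2,0.4,0],"twist":[0,0,0]},{"jaw":215,"offset":[0,0,0],"twist":[0,0,0]}]'; done; python3 -m pendant '[{"jaw":215,"offset":[2,0.4,0],"twist":[0,0,0]},{"jaw":215,"offset":[2,0.4,0],"twist":[0,0,0]},{"jaw":215,"offset":[0,0,0],"twist":[0,0,0]}]'; python3 w.py
```

```text
time_s: 8.48
tool_pos: [0.5419, -0.0404, -0.0187]
tool_rot: [-1.353, 1.109, 1.352]
wrist_force: [1.0, -0.4, -0.2]
gripper_width: 0.0133
time_s: 8.85
tool_pos: [0.5459, -0.0396, -0.0187]
tool_rot: [-1.353, 1.109, 1.352]
wrist_force: [-0.5, -0.5, -0.4]
gripper_width: 0.0136
tcp [ 0.5459 -0.0396 -0.0187] F [-0.51 -0.52 -0.42] yaw 11.29
wedge [array([ 0.5894, -0.033 ]), array([0.0646, 0.0439]), np.float64(13.6902)] [[0.5527999997138977, -0.019200000911951065], [0.5631999969482422, -0.061900001019239426], [0.6258999705314636, -0.04670000076293945], [0.6154999732971191, -0.004000000189989805]]
bal [array([ 0.6911, -0.078 ]), array([0.1588, 0.1605]), np.float64(9.0181)] tilt [-0.0006 -0.0047]
```

```bash
python3 -m pendant '[{"jaw":215,"offset":[2,0.4,0],"twist":[0,0,0]},{"jaw":215,"offset":[1,0.2,0],"twist":[0,0,0]}]'; python3 w.py
```

```text
time_s: 9.15
tool_pos: [0.5486, -0.0391, -0.0187]
tool_rot: [-1.353, 1.11, 1.353]
wrist_force: [-0.9, 0.5, 1.3]
gripper_width: 0.0135
tcp [ 0.5486 -0.0391 -0.0187] F [-0.85  0.54  1.29] yaw 11.27
wedge [array([ 0.5907, -0.0331]), array([0.0638, 0.0408]), np.float64(16.3345)] [[0.5544000267982483, -0.02239999920129776], [0.5658000111579895, -0.06159999966621399], [0.6270999908447266, -0.043699998408555984], [0.6155999898910522, -0.0044999998062849045]]
bal [array([ 0.6912, -0.0782]), array([0.1584, 0.1648]), np.float64(8.6463)] tilt [-0.0027 -0.0045]
```

```bash
python3 -m pendant '[{"jaw":215,"offset":[1,0.2,0],"twist":[0,0,0]},{"jaw":215,"offset":[1,0.2,0],"twist":[0,0,0]}]';python3 -m pendant '[{"jaw":215,"offset":[0,0,0],"twist":[0,0,0]}]'
```

```text
time_s: 9.45
tool_pos: [0.5505, -0.0387, -0.0187]
tool_rot: [-1.353, 1.11, 1.353]
wrist_force: [-0.4, -0.1, 0.1]
gripper_width: 0.0135
time_s: 9.57
tool_pos: [0.5508, -0.0386, -0.0187]
tool_rot: [-1.353, 1.109, 1.352]
wrist_force: [-0.4, 0.3, -0.1]
gripper_width: 0.0132
```

```bash
python3 -m pendant '[{"jaw":215,"offset":[1,0.2,0],"twist":[0,0,0]},{"jaw":215,"offset":[1,0.2,0],"twist":[0,0,0]}]';python3 -m pendant '[{"jaw":215,"offset":[0,0,0],"twist":[0,0,0]}]';python3 w.py
```

```text
time_s: 9.82
tool_pos: [0.5525, -0.0383, -0.0187]
tool_rot: [-1.352, 1.11, 1.353]
wrist_force: [-1.1, 0.1, -1.0]
gripper_width: 0.0132
time_s: 9.95
tool_pos: [0.5527, -0.0383, -0.0187]
tool_rot: [-1.353, 1.109, 1.352]
wrist_force: [-0.6, 1.5, 0.3]
gripper_width: 0.0134
tcp [ 0.5527 -0.0383 -0.0187] F [-0.56  1.54  0.31] yaw 11.28
wedge [array([ 0.5926, -0.033 ]), array([0.0579, 0.0431]), np.float64(13.2984)] [[0.559499979019165, -0.018699999898672104], [0.5694000124931335, -0.060600001364946365], [0.6258000135421753, -0.04729999974370003], [0.6158999800682068, -0.005400000140070915]]
bal [array([ 0.6906, -0.0785]), array([0.1593, 0.1617]), np.float64(9.5999)] tilt [-0.0028 -0.0042]
```

```bash
python3 -m pendant '[{"jaw":215,"offset":[1,0.2,0],"twist":[0,0,0]},{"jaw":215,"offset":[1,0.2,0],"twist":[0,0,0]}]';python3 -m pendant '[{"jaw":215,"offset":[0,0,0],"twist":[0,0,0]}]'
```

```text
time_s: 10.25
tool_pos: [0.5545, -0.0379, -0.0187]
tool_rot: [-1.352, 1.11, 1.353]
wrist_force: [-0.0, 0.3, 0.9]
gripper_width: 0.0134
time_s: 10.38
tool_pos: [0.5547, -0.0379, -0.0187]
tool_rot: [-1.353, 1.109, 1.352]
wrist_force: [-0.6, 0.4, 0.7]
gripper_width: 0.0132
```

```bash
python3 -m pendant '[{"jaw":215,"offset":[1,0.2,0],"twist":[0,0,0]},{"jaw":215,"offset":[1,0.2,0],"twist":[0,0,0]}]';python3 -m pendant '[{"jaw":215,"offset":[0,0,0],"twist":[0,0,0]}]'
```

```text
time_s: 10.62
tool_pos: [0.5565, -0.0375, -0.0187]
tool_rot: [-1.353, 1.11, 1.353]
wrist_force: [-0.8, -0.1, 0.4]
gripper_width: 0.0136
time_s: 10.75
tool_pos: [0.5567, -0.0374, -0.0187]
tool_rot: [-1.353, 1.109, 1.352]
wrist_force: [0.1, 0.4, 0.6]
gripper_width: 0.0132
```

```bash
python3 -m pendant '[{"jaw":215,"offset":[1,0.2,0],"twist":[0,0,0]},{"jaw":215,"offset":[1,0.2,0],"twist":[0,0,0]}]';python3 -m pendant '[{"jaw":215,"offset":[0,0,0],"twist":[0,0,0]}]';python3 w.py c4.png
```

```text
time_s: 11.0
tool_pos: [0.5585, -0.0371, -0.0187]
tool_rot: [-1.353, 1.11, 1.353]
wrist_force: [-0.1, -0.0, 0.2]
gripper_width: 0.0134
time_s: 11.12
tool_pos: [0.5587, -0.0371, -0.0187]
tool_rot: [-1.353, 1.109, 1.352]
wrist_force: [-0.6, -0.5, -0.1]
gripper_width: 0.0128
tcp [ 0.5587 -0.0371 -0.0187] F [-0.59 -0.52 -0.1 ] yaw 11.28
wedge [array([ 0.5962, -0.0324]), array([0.0524, 0.0414]), np.float64(15.6017)] [[0.5652999877929688, -0.019500000402331352], [0.5764999985694885, -0.059300001710653305], [0.6269999742507935, -0.04520000144839287], [0.6158000230789185, -0.005400000140070915]]
bal [array([ 0.6908, -0.078 ]), array([0.1591, 0.1616]), np.float64(8.5865)] tilt [-0.0029 -0.0053]
```

View pics/c4.png

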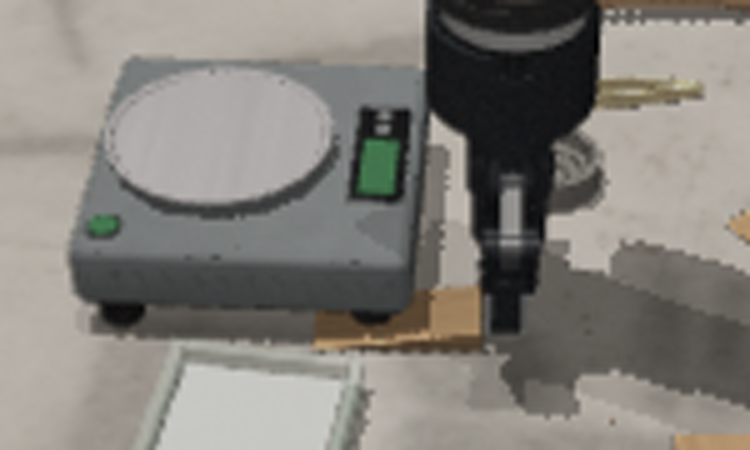

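The thin end now shows past the foot at (320,330) in the crop. The foot at (370,318) sits over the wedge and the balance is still. I will keep nudging.

```bash
python3 -m pendant '[{"jaw":215,"offset":[1,0.2,0],"twist":[0,0,0]},{"jaw":215,"offset":[1,0.2,0],"twist":[0,0,0]}]';python3 -m pendant '[{"jaw":215,"offset":[0,0,0],"twist":[0,0,0]}]'
```

```text
time_s: 11.42
tool_pos: [0.5605, -0.0368, -0.0187]
tool_rot: [-1.353, 1.11, 1.353]
wrist_force: [-1.0, -0.1, 0.7]
gripper_width: 0.0132
time_s: 11.55
tool_pos: [0.5607, -0.0367, -0.0187]
tool_rot: [-1.353, 1.109, 1.353]
wrist_force: [0.1, 0.4, -0.1]
gripper_width: 0.0134
```

```bash
python3 -m pendant '[{"jaw":215,"offset":[1,0.2,0],"twist":[0,0,0]},{"jaw":215,"offset":[1,0.2,0],"twist":[0,0,0]}]';python3 -m pendant '[{"jaw":215,"offset":[0,0,0],"twist":[0,0,0]}]';python3 w.py
```

```text
time_s: 11.8
tool_pos: [0.5622, -0.0364, -0.0187]
tool_rot: [-1.352, 1.11, 1.353]
wrist_force: [-1.2, 0.2, 1.4]
gripper_width: 0.0137
time_s: 11.92
tool_pos: [0.5622, -0.0364, -0.0187]
tool_rot: [-1.352, 1.11, 1.353]
wrist_force: [-1.8, -0.2, 1.0]
gripper_width: 0.0135
tcp [ 0.5622 -0.0364 -0.0187] F [-1.78 -0.16  0.98] yaw 11.27
wedge [array([ 0.5978, -0.0322]), array([0.0486, 0.0419]), np.float64(14.6941)] [[0.5688999891281128, -0.01810000091791153], [0.5795999765396118, -0.05869999900460243], [0.6266000270843506, -0.046300001442432404], [0.6159999966621399, -0.005799999926239252]]
bal [array([ 0.6778, -0.0803]), array([0.186 , 0.1616]), np.float64(9.9174)] tilt [-0.0025 -0.0056]
```

Resistance is starting. From here 1 mm at a time.

```bash
python3 -m pendant '[{"jaw":215,"offset":[1,0.2,0],"twist":[0,0,0]}]';python3 -m pendant '[{"jaw":215,"offset":[0,0,0],"twist":[0,0,0]}]';python3 -m pendant '[{"jaw":215,"offset":[0,0,0],"twist":[0,0,0]}]'
```

```text
time_s: 12.1
tool_pos: [0.5627, -0.0363, -0.0188]
tool_rot: [-1.352, 1.111, 1.354]
wrist_force: [-3.3, -1.3, 2.1]
gripper_width: 0.0135
time_s: 12.22
tool_pos: [0.5627, -0.0363, -0.0188]
tool_rot: [-1.352, 1.111, 1.354]
wrist_force: [-2.7, -1.0, 3.2]
gripper_width: 0.0132
time_s: 12.35
tool_pos: [0.5628, -0.0363, -0.0188]
tool_rot: [-1.352, 1.111, 1.354]
wrist_force: [-4.1, -0.4, 2.1]
gripper_width: 0.0132
```

```bash
python3 -m pendant '[{"jaw":215,"offset":[0.7,0.1,0],"twist":[0,0,0]},{"jaw":215,"offset":[0,0,0],"twist":[0,0,0]}]';python3 -m pendant '[{"jaw":215,"offset":[0,0,0],"twist":[0,0,0]}]'; python3 w.py
```

```text
time_s: 12.6
tool_pos: [0.5632, -0.0362, -0.0189]
tool_rot: [-1.351, 1.111, 1.354]
wrist_force: [-4.8, 0.4, 4.6]
gripper_width: 0.0136
time_s: 12.72
tool_pos: [0.5632, -0.0362, -0.0188]
tool_rot: [-1.351, 1.111, 1.354]
wrist_force: [-4.5, -1.2, 2.8]
gripper_width: 0.0135
tcp [ 0.5632 -0.0362 -0.0188] F [-4.54 -1.2   2.84] yaw 11.26
wedge [array([ 0.5986, -0.032 ]), array([0.048 , 0.0409]), np.float64(16.2096)] [[0.5698000192642212, -0.019099999219179153], [0.5812000036239624, -0.058400001376867294], [0.6273000240325928, -0.04500000178813934], [0.6158999800682068, -0.00570000009611249]]
bal [array([ 0.6765, -0.0732]), array([0.1855, 0.1744]), np.float64(8.8694)] tilt [-0.0017 -0.0071]
```

Snug at about 4.5 N. I will back off, rise, shut the fingers and move over the corner.

```bash
python3 -m pendant '[{"jaw":215,"offset":[-6,-1.2,0],"twist":[0,0,0]},{"jaw":215,"offset":[-15,-3,0],"twist":[0,0,0]},{"jaw":215,"offset":[0,0,40],"twist":[0,0,0]},{"jaw":255,"offset":[0,0,40],"twist":[0,0,0]},{"jaw":255,"offset":[0,0,30],"twist":[0,0,0]},{"jaw":255,"offset":[30,5,0],"twist":[0,0,0]},{"jaw":255,"offset":[30,5,0],"twist":[0,0,0]},{"jaw":255,"offset":[20,5,0],"twist":[0,0,0]},{"jaw":255,"offset":[0,0,0],"twist":[0,0,0]},{"jaw":255,"offset":[0,0,0],"twist":[0,0,0]}]'; python3 w.py c5.png
python3 - <<'E'
from h import *
f=grab('wrist');P=cloud(f);T=f['tool_from_camera']@np.linalg.inv(f['W']);Q=P@T[:3,:3].T+T[:3,3]
m=(f['range_z']>0)&(f['range_z']<.28)&(abs(Q[...,2])<.03)&(Q[...,0]<-.002)&(P[...,2]>.07);print('tip tool x',np.sort(Q[m][:,0])[::-1][:200:20].round(4),Q[m][:,2].mean())
E
```

```text
time_s: 14.02
tool_pos: [0.6229, -0.0255, 0.0912]
tool_rot: [-1.353, 1.11, 1.352]
wrist_force: [-1.0, -0.2, 0.5]
gripper_width: 0.0
tcp [ 0.6229 -0.0255  0.0912] F [-0.98 -0.17  0.54] yaw 11.25
wedge [array([ 0.5989, -0.0312]), array([0.0471, 0.0388]), np.float64(16.5056)] [[0.570900022983551, -0.019200000911951065], [0.5819000005722046, -0.05649999901652336], [0.6269999742507935, -0.04309999942779541], [0.6159999966621399, -0.005900000222027302]]
bal [array([ 0.6915, -0.0788]), array([0.1587, 0.1631]), np.float64(8.9515)] tilt [-0.0026 -0.0037]
tip tool x [-0.0279 -0.0292 -0.0303 -0.0312 -0.0317 -0.0323 -0.0329 -0.0334 -0.0339
 -0.0343] 1.8691388773663827e-05
```

View pics/c5.png

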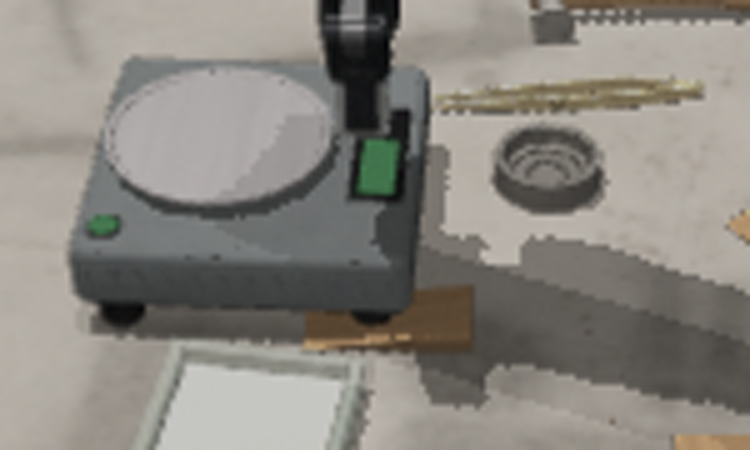

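The fingers are shut above the corner, the wedge stands under the foot at (370,318) in the crop, and the balance is unmoved. Lowering now.

```bash
python3 -m pendant '[{"jaw":255,"offset":[0,0,-25],"twist":[0,0,0]},{"jaw":255,"offset":[0,0,-20],"twist":[0,0,0]},{"jaw":255,"offset":[0,0,-8],"twist":[0,0,0]},{"jaw":255,"offset":[0,0,0],"twist":[0,0,0]}]'; python3 -m pendant '[{"jaw":255,"offset":[0,0,-2],"twist":[0,0,0]},{"jaw":255,"offset":[0,0,-2],"twist":[0,0,0]}]';  python3 -m pendant '[{"jaw":255,"offset":[0,0,-2],"twist":[0,0,0]}]'
```

```text
time_s: 14.62
tool_pos: [0.6227, -0.0253, 0.0382]
tool_rot: [-1.352, 1.11, 1.353]
wrist_force: [-0.4, -0.4, 0.6]
gripper_width: 0.0002
time_s: 14.88
tool_pos: [0.6239, -0.0254, 0.0351]
tool_rot: [-1.354, 1.109, 1.351]
wrist_force: [0.2, 0.6, 0.7]
gripper_width: 0.0002
time_s: 15.0
tool_pos: [0.6235, -0.0252, 0.0326]
tool_rot: [-1.353, 1.109, 1.352]
wrist_force: [0.1, -0.2, -0.7]
gripper_width: -0.0002
```

```bash
python3 -m pendant '[{"jaw":255,"offset":[0,0,-1.5],"twist":[0,0,0]},{"jaw":255,"offset":[0,0,0],"twist":[0,0,0]}]'; python3 -m pendant '[{"jaw":255,"offset":[0,0,-1],"twist":[0,0,0]},{"jaw":255,"offset":[0,0,0],"twist":[0,0,0]}]'
```

```text
time_s: 15.25
tool_pos: [0.6231, -0.0252, 0.0306]
tool_rot: [-1.352, 1.11, 1.353]
wrist_force: [0.4, -0.4, -0.6]
gripper_width: 0.0002
time_s: 15.5
tool_pos: [0.6231, -0.0252, 0.0297]
tool_rot: [-1.353, 1.11, 1.353]
wrist_force: [1.4, -0.4, 0.4]
gripper_width: 0.0001
```

```bash
python3 -m pendant '[{"jaw":255,"offset":[0,0,-1],"twist":[0,0,0]},{"jaw":255,"offset":[0,0,0],"twist":[0,0,0]}]'; python3 -m pendant '[{"jaw":255,"offset":[0,0,-1],"twist":[0,0,0]},{"jaw":255,"offset":[0,0,0],"twist":[0,0,0]}]'
```

```text
time_s: 15.75
tool_pos: [0.6234, -0.0253, 0.0292]
tool_rot: [-1.353, 1.109, 1.352]
wrist_force: [-1.3, -0.2, 2.6]
gripper_width: -0.0002
time_s: 16.0
tool_pos: [0.6234, -0.0252, 0.0291]
tool_rot: [-1.353, 1.109, 1.352]
wrist_force: [-3.3, 0.7, 6.7]
gripper_width: -0.0003
```

```bash
python3 -m pendant '[{"jaw":255,"offset":[0,0,-0.7],"twist":[0,0,0]},{"jaw":255,"offset":[0,0,0],"twist":[0,0,0]},{"jaw":255,"offset":[0,0,0],"twist":[0,0,0]}]'; python3 -m pendant '[{"jaw":255,"offset":[0,0,0],"twist":[0,0,0]}]';python3 w.py; python3 -m pendant '[{"jaw":255,"offset":[0,0,0],"twist":[0,0,0]}]'
```

```text
time_s: 16.38
tool_pos: [0.6234, -0.0252, 0.0291]
tool_rot: [-1.352, 1.109, 1.352]
wrist_force: [-4.1, 0.3, 10.4]
gripper_width: 0.0004
time_s: 16.5
tool_pos: [0.6234, -0.0252, 0.0291]
tool_rot: [-1.353, 1.109, 1.352]
wrist_force: [-3.8, 1.0, 9.0]
gripper_width: 0.0001
tcp [ 0.6234 -0.0252  0.0291] F [-3.76  1.03  9.05] yaw 11.28
wedge [array([ 0.5988, -0.0313]), array([0.0472, 0.0388]), np.float64(16.2857)] [[0.5706999897956848, -0.019300000742077827], [0.58160001039505, -0.05649999901652336], [0.6269000172615051, -0.043299999088048935], [0.6159999966621399, -0.006000000052154064]]
bal [array([ 0.691 , -0.0792]), array([0.1584, 0.1632]), np.float64(8.6133)] tilt [ 0.0043 -0.0032]
time_s: 16.68
tool_pos: [0.6233, -0.0252, 0.0291]
tool_rot: [-1.352, 1.109, 1.352]
wrist_force: [-4.2, 0.7, 10.6]
gripper_width: -0.0001
```

It holds at 9–10 N without giving (TCP z stays at 0.0291). Lifting off for the final check.

```bash
python3 -m pendant '[{"jaw":255,"offset":[0,0,5],"twist":[0,0,0]},{"jaw":255,"offset":[0,0,40],"twist":[0,0,0]},{"jaw":255,"offset":[-30,0,40],"twist":[0,0,0]},{"jaw":255,"offset":[-60,0,0],"twist":[0,0,0]},{"jaw":255,"offset":[-60,0,0],"twist":[0,0,0]},{"jaw":255,"offset":[-40,0,0],"twist":[0,0,0]},{"jaw":255,"offset":[0,0,0],"twist":[0,0,0]},{"jaw":255,"offset":[0,0,0],"twist":[0,0,0]}]'; python3 w.py c6.png
python3 - <<'E'
from h import *
import pickle
a,b=pickle.load(open('f0.pkl','rb'));t=grab('top');f=grab('side')
for n,g in(('b0',b),('b1',f),('t0',a),('t1',t)):
    P=cloud(g);q=P[(abs(P[...,2]-.055)<.006)&(P[...,0]>.585)&(P[...,0]<.8)&(abs(P[...,1]+.07)<.12)]
    A=np.linalg.lstsq(np.c_[q[:,:2],np.ones(len(q))],q[:,2],rcond=None)[0];print(n,A[:2].round(4),q.mean(0).round(4),len(q))
d=abs(t['color'].astype(int)-a['color']).sum(2)
for n,(x,y,w,h) in dict(cup=(372,195,32,32),tweez=(402,176,30,70),dish=(270,148,50,48)).items():print(n,(d[y:y+h,x:x+w]>60).mean().round(3))
E
```

```text
time_s: 17.68
tool_pos: [0.4345, -0.0251, 0.1125]
tool_rot: [-1.354, 1.108, 1.351]
wrist_force: [1.0, 0.4, -0.3]
gripper_width: 0.0
tcp [ 0.4345 -0.0251  0.1125] F [ 1.01  0.4  -0.33] yaw 11.28
wedge [array([ 0.5985, -0.0324]), array([0.0489, 0.0411]), np.float64(16.8239)] [[0.569100022315979, -0.01979999989271164], [0.5809999704360962, -0.05909999832510948], [0.6277999877929688, -0.04500000178813934], [0.6158999800682068, -0.00559999980032444]]
bal [array([ 0.691 , -0.0781]), array([0.1585, 0.1613]), np.float64(9.0424)] tilt [-0.0036 -0.0053]
b0 [-0.0006 -0.0057] [ 0.6743 -0.0598  0.0545] 1641
b1 [-0.0014 -0.0058] [ 0.6743 -0.0601  0.0546] 1636
t0 [0.0066 0.0012] [ 0.6805 -0.0793  0.0546] 3207
t1 [0.0071 0.0016] [ 0.681  -0.0792  0.0547] 3195
cup 0.0
tweez 0.0
dish 0.0
```

View pics/c6.png

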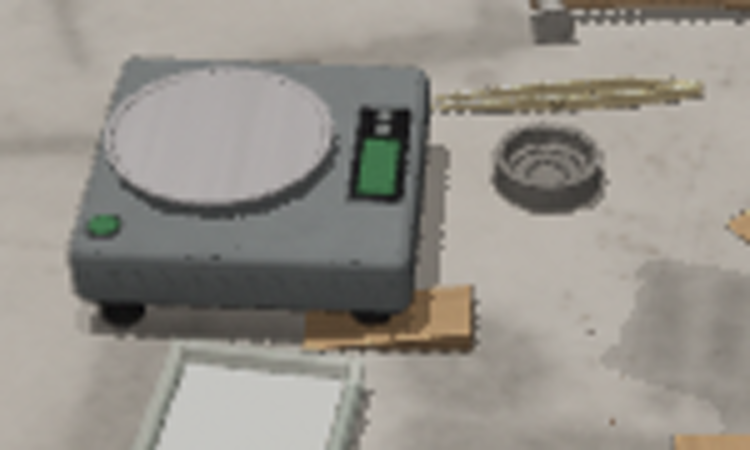

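The wedge sits under the foot, the tilt has changed by about 0.001 rad at most from the start, and the cup, tweezers and dish show no change. Handing in.

```bash
python3 -c "
from bench import job;job.sign_off()"
```

```text
the job is handed in; nothing more can be done
```

I pushed the wedge thin end first under the seized foot until the push reached about 4.5 N. I then backed off and pressed the corner above the foot with 9–10 N for about half a second, and it did not give. The job was handed in at about 18 s of the 48 s allowed.

**Last checks:**
- **Level:** compared with the start pictures, the balance's tilt changed by about 0.001 rad and its position by about 1 mm or less.
- **Wedge:** it did not shift under the press. The side view shows it under the foot, with the foot centre well within the wedge's width by my estimate.
- **Surroundings:** the cup, tweezers and dish are unchanged in the top view, and the arm is clear of everything.

**What disagreed or was not measured:**
- **Fingertips short of the TCP:** they stand about 26 mm short of the reported point. My first push therefore passed over the wedge without touching it, and I corrected the height from the camera depth.
- **Side camera and wedge angle:** before I moved the wedge, it read the angle about 6° larger than the top camera did. I steered by the tool's own heading (11°) instead.
- **Tilt under load:** the tilt fit shifted by about 0.007 rad during the press. I put that down to the fingers being in view, since the reading returned to its earlier value after lift-off and the tool height never moved.
- **Force on the foot:** the wedge's remaining force on the foot can't be measured directly, so I infer it from the snug push.

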